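# Free, exercise and zero the bench thickness gauge

### The arm

A 7-joint arm with a two-finger parallel gripper is mounted at the origin on the work surface. World frame = base frame: x ahead of the robot, y to its left, z up, the work surface at z = 0. Lengths are in m, angles in rad, forces in N, time in s.
With the tool pointing down it reaches from about 0.4 to 0.875 m from the base axis. Payload 6.5 kg.
Tool frame: the origin (TCP) lies at the very end of the fingers, on their centre line; the grasp point (between the pads) lies 19 mm behind it; z points along the fingers, y is the line along which they close (so a half turn about z gives the same grasp; the last joint's range is limited). The gripper opens to 88 mm and grips with 3 to 60 N. Pads are 18 mm wide; open, the fingers measure 123 mm over their backs; the gripper's body (75 mm by 187 mm) begins 45 mm behind the grasp point.
Start: joints at [-1.198, 0.536, -0.004, 1.538, 0.003, 1.067, -0.071], TCP at [0.276, 0.588, 0.239] pointing down, gripper open.
Joint ranges: [-2.7, 2.7], [-0.37, 2.16], [-1.27, 1.26], [0.24, 2.4], [-1.31, 4.45], [0.19, 1.91], [-2.76, 2.76]. Speed limits (rad/s): [2.39, 2.39, 3.14, 3.14, 3.14, 3.14, 3.14].

### API

Orientations are given as a rotation vector (axis times angle).
In Python, from bench import robot gives the robot as it stands.
- The arm moves only by the shell command python3 -m jog 'ROWS' [FORCE]. ROWS is JSON, a list that holds one entry, the list of rows, each a list of 7 numbers: the opening, from 0 (shut) to 1 (fully open), then the shift along the tool's x, y, z in cm, then the turn, a rotation vector about the tool's x, y, z in degrees. In form: [[[gripper, dx, dy, dz, wx, wy, wz], ...]]. A call has 1 to 8 rows; each row shifts and turns the commanded pose from where the row before left it, along the tool's axes as they then stand; what a row does not reach is not made up. A row lasts 1/10 s, in which the tool goes at most 50 mm and 8.59 degrees, less where a joint would pass 70% of its speed; a pose out of reach is approached as far as the arm can. A call with a gripper value outside its range is refused whole. The fingers move at their own pace and stop on an object; FORCE is the grip in N (left out, the last holds). Time passes only in rows, so rows that do not move let the fingers close. It gives the time, the measured TCP pose, the force, the opening and the grip force at its end, in the units of the state.
- robot.get_state(): the state, without advancing time (a new reading comes with each control period).
- robot.camera(name): name is "scene" or "top"; returns (picture, depth): 384x512x3 uint8, red, green, blue; 384x512 float32, m along the optical axis (not along the pixel's ray), 0 where there is no reading.
- robot.calibration(name): a dict with "fx", "fy", "cx", "cy" (pixels), "R" (3x3) and "t" (3): a world point X has camera coordinates R X + t. Camera axes: x right, y down, z forward; pixel columns grow to the right and rows downward; lengths in m; the calibration is good to about 2 mm. A picture is of the moment at which its call begins. calibration takes no time and is no camera call.
- robot.job_done(): hands the job in; it is judged then, once.
The state is a dict: "time": time; "joints": joint angles; "dq": joint speeds; "joint_torque": joint torques, N m; "tool_pos": TCP position; "eef_rot": TCP orientation; "wrist_force": force on the tool from outside, world axes, zero at the start; "torque": the same for the moment, N m; "finger_gap": opening from 0.0 (shut) to 1.0 (fully open); "finger_force": force on a finger pad.
Only numpy, scipy, OpenCV 4.12 (cv2) and the standard library are available. Lean on these libraries where they do the work, as an engineer would, in place of code of your own. Each camera call takes 0.05 s, during which the arm holds its last target. There are 200 camera calls.

### The job

Make the green bench thickness gauge ready for use: first pull the wooden transport chock out from under its yellow pedal and put it in the yellow bin; then press the pedal right down to its stop, to lift the spindle, and let it come back up; and only then turn the black bezel of the slanting dial until the red zero mark stands at the tip of the needle. Leave all the other things on the bench where they are.

Things in the scene. Friction and masses are not known exactly. Their poses are not given: they have to be found in the camera images.
- gauge: bench thickness gauge, fixed: iron base plate x -170..115, y -75..75, 12 mm thick, rear wing x 5..115 to y 150; green housing x 10..110, y -50..50, its top sloping up to the rear at 35 degrees (140 mm high at x 50) with the dial; on +y an arm and spindle (x 60, y 125, to 175 mm high) over an anvil. Origin: on the bench, on the dial's and pedal's midline; +x to the rear, away from the pedal
- bezel_grip (a point): centre of the dial's black bezel, on its axis, halfway up its rim; turns with it. Bezel 62 mm across, 18 mm thick, on a 44 mm neck, its underside 18 mm clear of the sloping face: grip it across the diameter at any angle, tool along the dial's axis. Site z = that axis, outward, leaning 35 degrees from vertical toward the pedal ((-0.574, 0, 0.819) in the gauge's frame)
- bezel (a joint): angle of the bezel, rad, positive anticlockwise as one looks at the dial; at 0 the red zero mark is at the dial's top (farthest from the pedal). It turns freely either way without end: values 2 pi apart look the same. It stays where it is left
- needle (a joint): angle of the needle, rad, same sense and origin as the bezel's; the needle stands still. The dial reads zero when bezel and needle angles are equal (or differ by 2 pi)
- bezel_zero (a point): the red zero mark on the white dial face that turns with the bezel, 24 mm from the dial's axis
- needle_tip (a point): tip of the black needle, 24 mm from the dial's axis, just over the dial face (the short end of the needle is its tail)
- pedal (a joint): angle of the pedal, rad: 0 up at rest, 0.25 down on its stop. A spring brings it back; about 12 N on the pad holds it on the stop
- pedal_pad (a point): middle of the top of the rubber pad (40 by 40 mm) near the free end of the yellow pedal. Pedal: plate 105 long, 46 wide, 8 mm thick, hinged across y at x -45, z 45 mm of the gauge's frame, free end to -x. At rest it rises 0.25 rad to its free end (pad 72 mm above the bench); on the stop it is level (pad 52 mm up)
- chock: the pale wooden chock, 28 (x) by 120 (y) by 36 mm (z), lying on the gauge's base plate across and under the pedal, sticking out 12 to 62 mm on either side (at least 37 mm on the longer one), with some 8 mm of air under the pedal; it keeps the pedal from going down. Origin: centre of its underside
- chock_center (a point): centre of the chock
- bin_yellow: yellow open bin, fixed, 170 (x) by 120 (y) by 55 mm (z), walls and floor 4 mm. Origin: centre of its underside
- bin_blue: blue open bin of the same size, fixed; not to be used
- spray_can: bystander: black spray can with blue cap, 52 mm across, 150 mm tall, upright beside the pedal. Origin: centre of its underside
- battery: bystander: black battery pack, 75 by 50 mm, 58 mm tall, beside the pedal. Origin: centre of its underside
- drill: bystander: lime and black cordless drill standing on its battery, 200 mm tall, its chuck reaching 142 mm toward its own -x. Origin: centre of its underside
- tape_roll: bystander: blue roll, 80 mm across, 25 mm tall, lying flat. Origin: centre of its underside
- bit_case: bystander: lime tray of bits, 100 by 75 by 30 mm. Origin: centre of its underside
- socket: bystander: steel wrench socket, 24 mm across, 38 mm tall, standing on the rear wing of the gauge's base plate in front of the anvil. Origin: centre of its underside
There are look-alikes about, which are no part of the job. Several things have the shape of the chock; the one meant has the colours described above. Several things have the shape of the bin_yellow; the one meant has the colours described above.

How it is judged:
On the way, in this order (a step that is already met when the one before it is completed fails the run):
1. the chock lies in the yellow bin, let go (x of chock_center in the frame of bin_yellow between -0.075 and 0.075 m and y of chock_center in the frame of bin_yellow between -0.052 and 0.052 m and z of chock_center in the frame of bin_yellow between 0 and 0.06 m and linear speed of chock below 0.02 m/s and contact force between chock and the fingers below 0.1 N), for 0.2 s.
2. the pedal is pressed down to its stop (value of joint pedal above 0.225 rad), for 0.1 s.
3. the pedal is let up again (value of joint pedal below 0.03 rad), for 0.1 s.
4. the red zero mark stands at the needle's tip (distance between bezel_zero and needle_tip below 0.003 m), for 0.2 s.
At the end, for the whole second after the job is handed in: The chock lies at rest inside the yellow bin, the pedal is up (below 0.03 rad), and the dial reads zero: the red mark is within 3 mm (about 7 degrees) of the needle's tip, with the bezel at rest (all of step 1 and distance between bezel_zero and needle_tip below 0.003 m and value of joint pedal below 0.03 rad and velocity of joint bezel between -0.05 and 0.05 rad/s); the robot touches nothing.
It fails at once if another loose thing on the bench (can, battery, drill, roll, bit tray, socket) is moved over 30 mm (distance of any of spray_can, battery, drill, tape_roll, bit_case, socket from where it was at the start of the episode above 0.03 m).
It also fails if it takes over 72 s, if anything falls off the work surface, if the arm or the gripper's body presses on something with over 40 N, if the wrist force passes 120 N, or if a joint passes its speed limit or range.

## Working session

There is one attempt and no reset: what is moved stays moved. The work goes in short steps, Python scripts to look and compute and a shell command to move; the robot and the scene stay as the last step left them, time stands still between calls to the robot, and variables do not carry over. Pictures are saved under pics/ and viewed, at most 10 in all, crops included, and the job is handed in when it is done.

```bash
mkdir -p pics; ls; cat > h.py <<'E'
import numpy as np, cv2
from bench import robot
from scipy.spatial.transform import Rotation as Ro
def shot(name,f):
    im,d=robot.camera(name); cv2.imwrite('pics/'+f+'.png',im[:,:,::-1]); np.savez('pics/'+f+'.npz',im=im,d=d); return im,d
def world(name,d):
    c=robot.calibration(name); v,u=np.mgrid[:384,:512]
    P=np.stack([(u-c['cx'])/c['fx']*d,(v-c['cy'])/c['fy']*d,d],-1)
    return (P-np.array(c['t']))@np.array(c['R'])
E
python3 - <<'E'
from h import *
a,_=shot('scene','s0'); b,_=shot('top','t0')
for n in('scene','top'):
    c=robot.calibration(n); print(n,c['fx'],np.round(-np.array(c['R']).T@c['t'],3), np.round(c['R'],2).tolist())
print(robot.get_state())
E
```

```text
pics
scene 358.5071972674187 [1.072 0.547 0.668] [[-0.69, 0.73, -0.01], [0.41, 0.37, -0.83], [-0.6, -0.58, -0.56]]
top 415.082256815072 [ 0.291 -0.019  1.329] [[-0.01, -1.0, 0.01], [-0.99, 0.01, -0.17], [0.17, -0.01, -0.99]]
{'time': 0.1, 'joints': array([-1.19820901,  0.53709072, -0.00441767,  1.53870682,  0.0026077 ,
        1.06729131, -0.07120351]), 'dq': array([-3.24209692e-04, -3.76485937e-03, -9.19233480e-04, -1.38563118e-03,
       -2.18800234e-04,  1.12371882e-03, -2.15105883e-05]), 'joint_torque': array([ 2.24619485e-03, -5.72079563e+01,  9.93706025e-01, -2.52231145e+01,
       -5.62144211e-02,  1.34235455e-02,  2.53959354e-05]), 'tool_pos': array([0.27595029, 0.58794359, 0.237953  ]), 'eef_rot': array([-6.83603735e-01, -3.06611137e+00,  2.32055838e-03]), 'wrist_force': array([ 0.89996842,  0.23071906, -0.12118662]), 'torque': array([0.02863796, 0.02380291, 0.01051557]), 'finger_force': 0.0, 'finger_gap': 0.995907140094531}
```

View pics/s0.png

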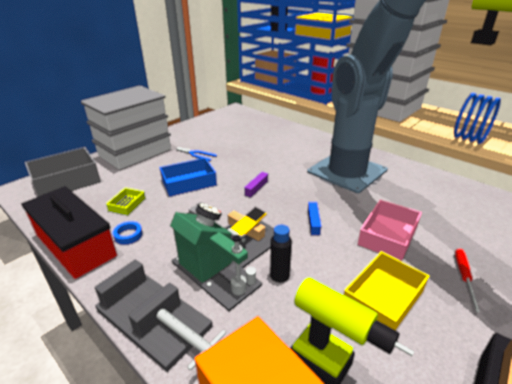

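View pics/t0.png

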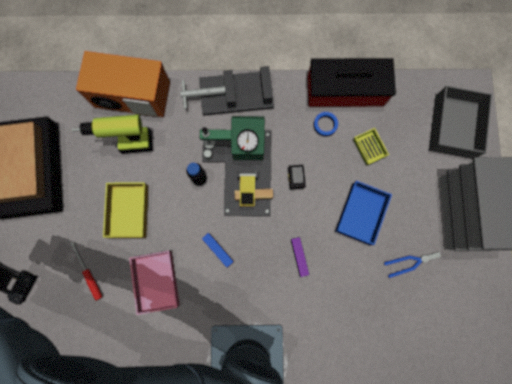

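Scene view: gauge around (215,250), pedal and chock at (245,222), can (281,252), yellow bin (387,288). Top view (up = +x, left = +y): dial (247,141), pedal (247,190), chock end at (268,194), battery (297,176), can (196,174), yellow bin (126,210), drill (120,130).

```bash
python3 - <<'E'
from h import *
z=np.load('pics/t0.npz'); im,d=z['im'],z['d']; W=world('top',d)
hsv=cv2.cvtColor(im,cv2.COLOR_RGB2HSV)
def blob(name,mask,roi):
    x0,x1,y0,y1=roi; m=np.zeros(mask.shape,np.uint8); m[y0:y1,x0:x1]=mask[y0:y1,x0:x1]
    n,l,s,c=cv2.connectedComponentsWithStats(m); k=1+np.argmax(s[1:,4]); q=l==k
    P=W[q]; r=cv2.minAreaRect((P[:,:2]*1000).astype(np.float32)); print(name,s[k,4],'px',c[k].round(1),'med',np.median(P,0).round(3),'z',np.percentile(P[:,2],[5,95]).round(3),'rect mm',np.round(r[0],1),np.round(r[1],1),round(r[2],1))
    return P
H,S,V=[hsv[...,i].astype(int) for i in range(3)]
yel=(H>22)&(H<34)&(S>150)&(V>100)
blob('bin',yel,(95,155,175,245))
blob('pedal',yel,(230,275,170,212))
wood=(H>8)&(H<24)&(S>70)&(V>90)
blob('chockR',wood,(255,280,180,205)); blob('chockL',wood,(228,242,180,205))
blob('green',(H>60)&(H<95)&(S>80),(225,275,110,165))
gz=(W[...,2]>.005)&(W[...,2]<.03)
blob('base',gz,(218,276,150,222))
blob('batt',(W[...,2]>.045),(282,312,158,195)); blob('can',W[...,2]>.1,(180,212,155,190))
blob('drill',W[...,2]>.02,(70,156,105,160));blob('bezeltop',(W[...,2]>.12),(233,266,125,158))
print('table z',np.median(W[250:290,330:380,2]))
print('spindle'); blob('arm',W[...,2]>.1,(195,232,120,160))
c=im[105:222,180:315]; cv2.imwrite('pics/t0c.png',cv2.resize(c,None,fx=5.5,fy=5,interpolation=cv2.INTER_CUBIC)[:,:,::-1])
z=np.load('pics/s0.npz')['im'][185:310,160:300]; cv2.imwrite('pics/s0c.png',cv2.resize(z,None,fx=5,fy=4.8,interpolation=cv2.INTER_CUBIC)[:,:,::-1])
E
```

```text
bin 62 px [122.4 187.3] med [0.543 0.402 0.008] z [0.002 0.018] rect mm [542.4 391.9] [23.6 87.5] 15.3
pedal 170 px [246.8 184.7] med [ 0.536 -0.003  0.057] z [0.05  0.063] rect mm [539.2  -1.1] [42.2 56.4] 89.3
chockR 179 px [263.4 193.5] med [ 0.509 -0.053  0.047] z [0.032 0.051] rect mm [410.2 -50.9] [ 54.3 240.3] 87.7
chockL 48 px [237.  194.7] med [0.506 0.028 0.047] z [0.025 0.051] rect mm [510.1  28.3] [12.7 35.8] 89.7
green 977 px [246.1 135.9] med [ 0.675 -0.002  0.144] z [0.062 0.169] rect mm [507.2   3.3] [431.9 113.5] 0.0
base 2083 px [245.4 183.2] med [0.559 0.009 0.012] z [0.007 0.017] rect mm [552.1   7.3] [170.5 218.2] 89.3
batt 176 px [297.2 175.2] med [ 0.565 -0.161  0.057] z [0.049 0.061] rect mm [ 436.4 -107.2] [ 48.4 336.2] 66.9
can 251 px [194.6 171.2] med [0.562 0.149 0.145] z [0.11  0.152] rect mm [444.6  62. ] [343.3  50.1] 36.2
drill 1808 px [120.4 132. ] med [0.679 0.363 0.18 ] z [0.038 0.196] rect mm [547.9 196.4] [652.3 154. ] 53.3
bezeltop 776 px [248.5 136.7] med [ 0.657 -0.012  0.159] z [0.125 0.183] rect mm [493.9  -7.2] [ 93.2 404.8] 89.0
table z -0.0009728966192346244
spindle
arm 389 px [215.9 134.8] med [0.672 0.087 0.136] z [0.122 0.171] rect mm [492.6  60.3] [421.1 100.4] 8.1
```

View pics/t0c.png

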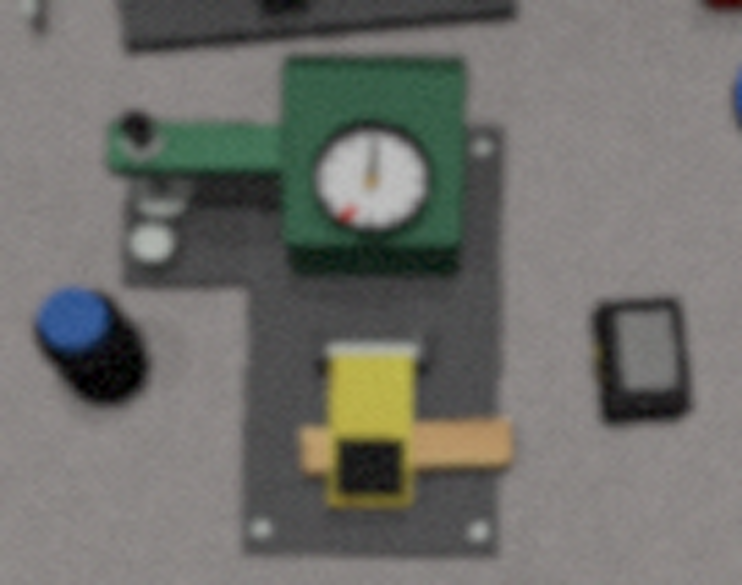

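View pics/s0c.png

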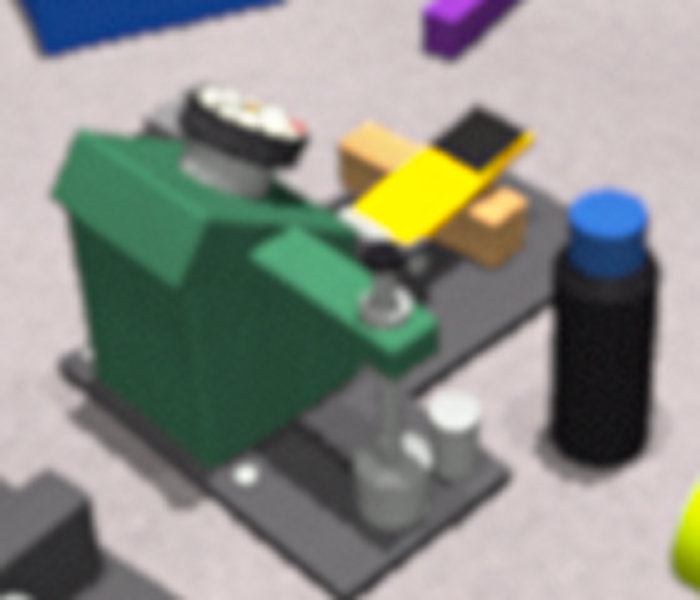

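Top crop: dial centre (371,178), needle tip up (375,138), red mark (345,215); chock spans x 302..512 at y 445; base corners (245,552), (495,553), (502,127), wing front corner (124,287). Scene crop: bezel stands clear, red mark at (300,128), chock under the pedal.

```bash
python3 - <<'E'
from h import *
def ray(n,u,v,h,nrm=(0,0,1)):
    c=robot.calibration(n);R=np.array(c['R']);o=-R.T@c['t'];r=R.T@[(u-c['cx'])/c['fx'],(v-c['cy'])/c['fy'],1];return o+r*((h-np.dot(nrm,o))/np.dot(nrm,r))
cr=lambda x,y:(180+x/5.5-.5,105+y/5-.5)
pts={k:ray('top',*cr(*p),h)for k,p,h in[('BL',(245,552),.012),('BR',(495,553),.012),('TR',(502,127),.012),('wing',(124,287),.012),('chR0',(511,418),.048),('chR1',(511,467),.048),('chL0',(301,428),.048),('chL1',(303,467),.048),('padtl',(342,440),.072),('padbr',(401,495),.072),('bat1',(605,303),.058),('bat2',(686,418),.058),('can',(73,321),.15),('dial',(371,178),.1695),('sock',(152,240),.05)]}
for k,p in pts.items(): print(k,p.round(4))
# bin: rim corners via mask
z=np.load('pics/t0.npz');im=z['im'];W=world('top',z['d']);hsv=cv2.cvtColor(im,cv2.COLOR_RGB2HSV)
m=cv2.inRange(hsv,(20,100,60),(36,255,255));m[:175]=0;m[245:]=0;m[:,:95]=0;m[:,155:]=0
b=cv2.boxPoints(cv2.minAreaRect(cv2.findNonZero(m)));P=np.array([ray('top',u,v,.055) for u,v in b]);print('bin rim',P.round(3).tolist(),P.mean(0).round(3))
q=(W[...,2]>.03);q[:100]=0;q[157:]=0;q[:,156:]=0;q[:,70:78]=0;q[:,:70]=0
print('drill x',W[q][:,0].min(),W[q][:,0].max(),W[q][:,1].min())
# frame
BL,BR,TR=pts['BL'],pts['BR'],pts['TR'];yaw=np.arctan2((TR-BR)[1],(TR-BR)[0]);print('yaw',np.degrees(yaw),np.degrees(np.arctan2(*(BL-BR)[[0,1]]))*-1,np.linalg.norm(TR-BR),np.linalg.norm(BL-BR))
# dial rectified
for n,f in(('top','t0'),('scene','s0')):
  z=np.load(f'pics/{f}.npz');im=z['im'];c=robot.calibration(n)
  nrm=np.array([-.574,0,.819]);up=np.array([.819,0,.574])
  C=pts['dial']; s=np.arange(-250,250)*.00016
  a,bb=np.meshgrid(s,-s); X=C+a[...,None]*np.array([0,-1,0])+bb[...,None]*up
  Xc=X@np.array(c['R']).T+c['t'];u=Xc[...,0]/Xc[...,2]*c['fx']+c['cx'];v=Xc[...,1]/Xc[...,2]*c['fy']+c['cy']
  o=cv2.remap(im,u.astype(np.float32),v.astype(np.float32),cv2.INTER_CUBIC)[:,:,::-1]
  globals()[n+'o']=o
cv2.imwrite('pics/dial.png',cv2.resize(np.hstack([topo,sceneo]),(800,400)))
D=W[132:150,240:256];print('dial depth pts fit',[ (int(v),int(u),W[v,u].round(3).tolist()) for v,u in((136,247),(141,247),(145,247),(141,240),(141,255))])
E
```

```text
BL [0.4474 0.0712 0.012 ]
BR [ 0.445  -0.0737  0.012 ]
TR [ 0.7281 -0.0831  0.012 ]
wing [0.6218 0.1428 0.012 ]
chR0 [ 0.5259 -0.0829  0.048 ]
chR1 [ 0.4948 -0.0823  0.048 ]
chL0 [0.5209 0.0369 0.048 ]
chL1 [0.4961 0.0358 0.048 ]
padtl [0.5088 0.013  0.072 ]
padbr [ 0.4743 -0.0196  0.072 ]
bat1 [ 0.597  -0.1376  0.058 ]
bat2 [ 0.523  -0.1816  0.058 ]
can [0.5671 0.1525 0.15  ]
dial [ 0.6458 -0.0058  0.1695]
sock [0.6428 0.1223 0.05  ]
bin rim [[0.38, 0.437, 0.055], [0.552, 0.438, 0.055], [0.545, 0.306, 0.055], [0.372, 0.308, 0.055]] [0.462 0.372 0.055]
drill x 0.2912334648675372 0.8145324922775962 -0.019067343167903664
yaw -1.8931084379377978 -0.9407651987544305 0.2832249578811191 0.14490313769082785
dial depth pts fit [(136, 247, [0.657, -0.006, 0.173]), (141, 247, [0.643, -0.006, 0.169]), (145, 247, [0.633, -0.006, 0.162]), (141, 240, [0.643, 0.014, 0.169]), (141, 255, [0.643, -0.029, 0.169])]
```

View pics/dial.png

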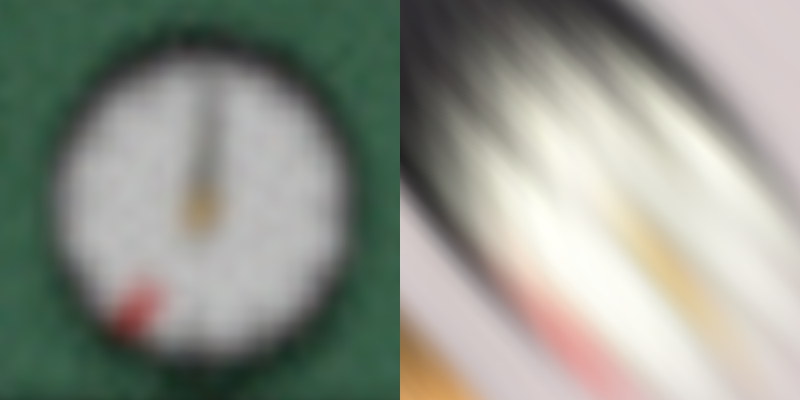

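Rectified dial (left half): hub at (201,207), needle tip at (212,85), so -5.5° (slightly clockwise of top). Red mark is at (138,310), so about +149°, and the turn is about -154° (clockwise). The positions agree with the given sizes: chock 119 mm, base 145×283, dial height fits.

```bash
cat >> h.py <<'E'
def frame(z,y):
    z=np.array(z,float);z/=np.linalg.norm(z);y=np.array(y,float);y-=z*(y@z);y/=np.linalg.norm(y);return np.stack([np.cross(y,z),y,z],1)
def plan(p,z=(0,0,-1),y=(1,0,0),n=None,start=None):
    """even split of the way to a target: per-row shift (cm) and turn (deg) in tool axes"""
    s=robot.get_state();p0,R0=np.array(s['tool_pos']),Ro.from_rotvec(s['eef_rot'])
    if start: p0,R0=np.array(start[0]),Ro.from_matrix(start[1])
    R1=Ro.from_matrix(frame(z,y));w=(R0.inv()*R1).as_rotvec(degrees=True);d=np.array(p)-p0
    m=n or int(np.ceil(max(np.linalg.norm(d)/.045,np.linalg.norm(w)/8)))
    print('from',p0.round(4),'rows',m,'turn/row',(w/max(m,1)).round(2),'total shift, tool axes cm',(R0.inv().apply(d)*100).round(2))
    R=R0
    for i in range(m):
        print(i,R.inv().apply(d/m*100).round(2).tolist(),end=' ');R=R*Ro.from_rotvec(w/m,degrees=True)
    print()
E
python3 -c "
from h import *
plan((.51,-.066,.2))"
```

```text
from [0.276  0.5879 0.238 ] rows 16 turn/row [-0.    0.    4.05] total shift, tool axes cm [-48.97 -49.25   3.87]
0 [-3.06, -3.08, 0.24] 1 [-3.27, -2.85, 0.24] 2 [-3.46, -2.62, 0.24] 3 [-3.64, -2.36, 0.24] 4 [-3.8, -2.1, 0.24] 5 [-3.94, -1.83, 0.24] 6 [-4.06, -1.54, 0.24] 7 [-4.16, -1.25, 0.24] 8 [-4.23, -0.96, 0.24] 9 [-4.29, -0.66, 0.24] 10 [-4.33, -0.35, 0.24] 11 [-4.34, -0.04, 0.24] 12 [-4.33, 0.26, 0.24] 13 [-4.3, 0.57, 0.24] 14 [-4.25, 0.87, 0.24] 15 [-4.18, 1.17, 0.24]
```

```bash
python3 -m jog '[[[1,-3.1,-3.1,0,0,0,4],[1,-3.3,-2.9,0,0,0,4],[1,-3.5,-2.6,0,0,0,4],[1,-3.6,-2.4,0,0,0,4],[1,-3.8,-2.1,0,0,0,4],[1,-3.9,-1.8,0,0,0,4],[1,-4.1,-1.5,0,0,0,4],[1,-4.2,-1.3,0,0,0,4]]]' 30
python3 -m jog '[[[1,-4.2,-1.0,0.5,0,0,4],[1,-4.3,-0.7,0.5,0,0,4],[1,-4.3,-0.4,0.5,0,0,4],[1,-4.3,0,0.5,0,0,4],[1,-4.3,0.3,0.5,0,0,4],[1,-4.3,0.6,0.5,0,0,4],[1,-4.3,0.9,0.5,0,0,4],[1,-4.2,1.2,0.5,0,0,4]]]'
python3 -m jog '[[[1,0,0,0,0,0,0],[1,0,0,0,0,0,0]]]'
python3 -c "
from h import *
plan((.51,-.066,.1),n=1)"
```

```text
time: 0.9
tool_pos: [0.3951, 0.2589, 0.2386]
eef_rot: [-1.506, -2.757, 0.0]
wrist_force: [1.0, -0.3, 0.2]
finger_gap: 0.999
finger_force: 0.0
time: 1.7
tool_pos: [0.5157, -0.0664, 0.1984]
eef_rot: [-2.207, -2.235, -0.0]
wrist_force: [1.6, 0.1, 0.0]
finger_gap: 1.0
finger_force: 0.0
time: 1.9
tool_pos: [0.5151, -0.0655, 0.1983]
eef_rot: [-2.206, -2.236, 0.001]
wrist_force: [0.1, 1.0, 0.5]
finger_gap: 0.996
finger_force: 0.0
from [ 0.5151 -0.0655  0.1983] rows 1 turn/row [-0.06  0.01  0.76] total shift, tool axes cm [-0.04 -0.5   9.83]
0 [-0.04, -0.5, 9.83]
```

```bash
python3 -m jog '[[[0.8,0,-0.5,3,0,0,0.8],[0.8,0,0,4,0,0,0],[0.8,0,0,4,0,0,0],[0.8,0,0,3.5,0,0,0],[0.8,0,0,2.5,0,0,0],[0.8,0,0,0.9,0,0,0],[0.8,0,0,0,0,0,0]]]'
python3 -m jog '[[[0,0,0,0,0,0,0],[0,0,0,0,0,0,0],[0,0,0,0,0,0,0],[0,0,0,0,0,0,0],[0,0,0,0,0,0,0],[0,0,0,0,0,0,0]]]' 35
```

```text
time: 2.6
tool_pos: [0.5097, -0.0635, 0.0191]
eef_rot: [-2.217, -2.223, 0.001]
wrist_force: [-0.3, -0.5, -0.4]
finger_gap: 0.8
finger_force: 0.0
time: 3.2
tool_pos: [0.5107, -0.0649, 0.02]
eef_rot: [2.22, 2.222, 0.001]
wrist_force: [-0.1, 0.3, 3.4]
finger_gap: 0.316
finger_force: 34.7
```

```bash
python3 -m jog '[[[0,0,0,-0.3,0,0,0],[0,0,-1,0,0,0,0],[0,0,-1.5,0,0,0,0],[0,0,-2,0,0,0,0],[0,0,-1.5,0,0,0,0],[0,0,-1,0,0,0,0],[0,0,0,-2,0,0,0],[0,0,0,-4,0,0,0]]]'
python3 -m jog '[[[0,0,0,-4,0,0,0],[0,0,0,-4,0,0,0],[0,0,0,-4,0,0,0],[0,0,0,-3,0,0,0],[0,0,0,0,0,0,0]]]'
python3 - <<'E'
from h import *
plan((.505,.376,.23),y=(0,1,0)); shot('scene','s1')
E
```

```text
time: 4.0
tool_pos: [0.4379, -0.0649, 0.0817]
eef_rot: [-2.218, -2.22, 0.006]
wrist_force: [0.4, -0.2, -0.4]
finger_gap: 0.313
finger_force: 34.7
time: 4.5
tool_pos: [0.4426, -0.0651, 0.2361]
eef_rot: [2.217, 2.219, 0.01]
wrist_force: [0.9, 0.8, -1.1]
finger_gap: 0.315
finger_force: 34.7
from [ 0.4426 -0.0651  0.2361] rows 12 turn/row [ 0.03  0.02 -7.5 ] total shift, tool axes cm [44.1   6.28  0.71]
0 [3.68, 0.52, 0.06] 1 [3.58, 1.0, 0.06] 2 [3.41, 1.46, 0.06] 3 [3.2, 1.89, 0.06] 4 [2.92, 2.29, 0.06] 5 [2.6, 2.65, 0.06] 6 [2.23, 2.97, 0.06] 7 [1.82, 3.23, 0.06] 8 [1.39, 3.44, 0.06] 9 [0.93, 3.6, 0.06] 10 [0.45, 3.69, 0.05] 11 [-0.04, 3.71, 0.05]
```

```bash
python3 -m jog '[[[0,3.7,0.5,0,0,0,-7.5],[0,3.6,1,0,0,0,-7.5],[0,3.4,1.5,0,0,0,-7.5],[0,3.2,1.9,0,0,0,-7.5],[0,2.9,2.3,0,0,0,-7.5],[0,2.6,2.7,0,0,0,-7.5]]]'
python3 -m jog '[[[0,2.2,3,0,0,0,-7.5],[0,1.8,3.2,0,0,0,-7.5],[0,1.4,3.4,0,0,0,-7.5],[0,0.9,3.6,0,0,0,-7.5],[0,0.5,3.7,0,0,0,-7.5],[0,0,3.7,0,0,0,-7.5],[0,0,0,0,0,0,0],[0,0,0,0,0,0,0]]]'
python3 - <<'E'
from h import *
im,d=shot('top','t1'); plan((.505,.376,.03),y=(0,1,0),n=1)
z=im[170:260,80:180];a=cv2.resize(z,(400,360));im,_=shot('scene','s2');b=cv2.resize(im[200:350,300:467],(400,360));cv2.imwrite('pics/bin.png',np.hstack([a,b])[:,:,::-1])
E
```

```text
time: 5.15
tool_pos: [0.4712, 0.1574, 0.2307]
eef_rot: [-1.192, -2.904, 0.003]
wrist_force: [0.6, -0.1, -0.7]
finger_gap: 0.318
finger_force: 34.7
time: 5.95
tool_pos: [0.5018, 0.3761, 0.2301]
eef_rot: [0.002, -3.138, 0.003]
wrist_force: [0.5, -1.2, -0.4]
finger_gap: 0.316
finger_force: 34.7
from [0.5023 0.3749 0.2305] rows 1 turn/row [-0.14 -0.16 -0.02] total shift, tool axes cm [-0.32  0.16 20.05]
0 [-0.32, 0.16, 20.05]
```

View pics/bin.png

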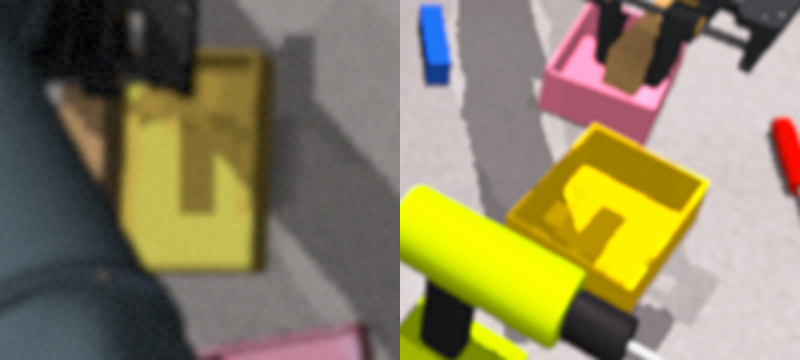

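The chock is held above the yellow bin, and its shadow falls in it; bin in left half x 120..265, y 50..270.

```bash
python3 -m jog '[[[0,-0.2,0.1,4,0,0,0],[0,0,0,4,0,0,0],[0,0,0,4,0,0,0],[0,0,0,4,0,0,0],[0,0,0,3,0,0,0],[0,0,0,1.5,0,0,0],[0,0,0,0.6,0,0,0],[0,0,0,0,0,0,0]]]'
python3 -m jog '[[[0.55,0,0,0,0,0,0],[0.55,0,0,0,0,0,0],[0.55,0,0,0,0,0,0],[0.55,0,0,-2,0,0,0],[0.55,0,0,-4,0,0,0],[0.55,0,0,-4.5,0,0,0],[0.55,0,0,-4.5,0,0,0],[0.55,0,0,-4.5,0,0,0]]]'
python3 - <<'E'
from h import *
# pedal pad centre in world; press with shut fingers; go to 60 mm above it
plan((.492,-.003,.14),y=(1,0,0),n=12); 
im,d=shot('scene','s3');shot('top','t3')
E
```

```text
time: 6.85
tool_pos: [0.5053, 0.3769, 0.0219]
eef_rot: [-0.0, 3.141, -0.0]
wrist_force: [-0.8, 0.2, -1.1]
finger_gap: 0.315
finger_force: 34.7
time: 7.65
tool_pos: [0.5049, 0.3773, 0.2193]
eef_rot: [-0.002, 3.141, 0.001]
wrist_force: [0.6, 0.3, -0.5]
finger_gap: 0.551
finger_force: 0.0
from [0.5049 0.3773 0.2193] rows 12 turn/row [0.01 0.   7.5 ] total shift, tool axes cm [  1.33 -38.03   7.91]
0 [0.11, -3.17, 0.66] 1 [-0.3, -3.16, 0.66] 2 [-0.71, -3.09, 0.66] 3 [-1.11, -2.97, 0.66] 4 [-1.49, -2.8, 0.66] 5 [-1.84, -2.58, 0.66] 6 [-2.16, -2.32, 0.66] 7 [-2.45, -2.02, 0.66] 8 [-2.69, -1.68, 0.66] 9 [-2.89, -1.31, 0.66] 10 [-3.03, -0.92, 0.66] 11 [-3.13, -0.52, 0.66]
```

```bash
python3 - <<'E'
from h import *
print(robot.get_state()['joints'].round(2))
plan((.492,-.003,.22),y=(0,1,0))
for f,n,roi in(('t3','top',(95,155,175,245)),('s3','scene',(340,430,245,330))):
    z=np.load(f'pics/{f}.npz');W=world(n,z['d']);hsv=cv2.cvtColor(z['im'],cv2.COLOR_RGB2HSV)
    m=cv2.inRange(hsv,(8,50,90),(19,190,255))>0;q=np.zeros_like(m);x0,x1,y0,y1=roi;q[y0:y1,x0:x1]=m[y0:y1,x0:x1]
    q&=(W[...,2]>.03)&(W[...,2]<.048)
    P=W[q];print(n,len(P),np.percentile(P,[5,50,95],axis=0).round(3).tolist() if len(P) else '')
a=cv2.resize(np.load('pics/s3.npz')['im'][200:350,300:467],(400,360));b=cv2.resize(np.load('pics/t3.npz')['im'][100:260,80:280],(400,360));cv2.imwrite('pics/bin2.png',np.hstack([a,b])[:,:,::-1])
E
```

```text
[-0.75  0.52  0.06  1.61 -0.03  1.    0.89]
from [0.5084 0.3798 0.2245] rows 9 turn/row [0.05 0.06 0.  ] total shift, tool axes cm [  1.67 -38.29   0.12]
0 [0.19, -4.25, 0.01] 1 [0.18, -4.25, 0.02] 2 [0.18, -4.25, 0.02] 3 [0.18, -4.25, 0.03] 4 [0.18, -4.25, 0.03] 5 [0.18, -4.25, 0.03] 6 [0.18, -4.25, 0.04] 7 [0.18, -4.25, 0.04] 8 [0.18, -4.25, 0.05] 
top 275 [[0.413, 0.363, 0.034], [0.457, 0.375, 0.04], [0.514, 0.388, 0.044]]
scene 465 [[0.414, 0.367, 0.036], [0.478, 0.379, 0.041], [0.524, 0.39, 0.042]]
```

View pics/bin2.png

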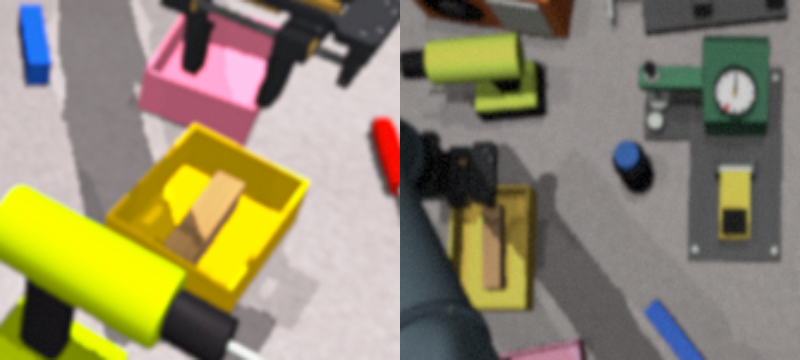

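The chock lies flat in the yellow bin (left half, (205,215)), pedal clear.

```bash
python3 -m jog '[[[0,0.2,-4.2,0,0,0,0],[0,0.2,-4.3,0,0,0,0],[0,0.2,-4.3,0,0,0,0],[0,0.2,-4.3,0,0,0,0],[0,0.2,-4.3,0,0,0,0],[0,0.2,-4.3,0,0,0,0],[0,0.2,-4.3,0,0,0,0],[0,0.2,-4.3,0,0,0,0]]]'
python3 -m jog '[[[0,0,-4.1,2,0,0,0],[0,0,0,4,0,0,0],[0,0,0,4,0,0,0],[0,0,0,1.5,0,0,0],[0,0,0,0,0,0,0]]]'
python3 -c "
from h import *
plan((.492,-.003,.052),y=(0,1,0),n=1)"
```

```text
time: 8.55
tool_pos: [0.4889, 0.0326, 0.2169]
eef_rot: [-0.002, 3.141, 0.0]
wrist_force: [0.3, -0.3, 0.4]
finger_gap: 0.001
finger_force: 0.0
time: 9.05
tool_pos: [0.4874, -0.0068, 0.0997]
eef_rot: [0.001, -3.137, 0.001]
wrist_force: [0.6, -0.4, 0.1]
finger_gap: 0.005
finger_force: 0.0
from [ 0.4874 -0.0068  0.0997] rows 1 turn/row [-0.02 -0.26  0.05] total shift, tool axes cm [-0.48  0.38  4.77]
0 [-0.48, 0.38, 4.77]
```

```bash
python3 -m jog '[[[0,-0.4,0.3,1.5,0,0,0],[0,0,0,1.3,0,0,0],[0,0,0,1,0,0,0],[0,0,0,0.6,0,0,0],[0,0,0,0.3,0,0,0],[0,0,0,0.2,0,0,0],[0,0,0,0,0,0,0],[0,0,0,0,0,0,0]]]'
```

```text
time: 9.85
tool_pos: [0.4908, -0.0031, 0.0531]
eef_rot: [0.002, -3.137, -0.001]
wrist_force: [-8.1, 1.5, 11.9]
finger_gap: 0.008
finger_force: 6.3
```

```bash
python3 -m jog '[[[0,0,0,0.2,0,0,0],[0,0,0,0.1,0,0,0],[0,0,0,0,0,0,0],[0,0,0,0,0,0,0]]]'
```

```text
time: 10.25
tool_pos: [0.4908, -0.0031, 0.0519]
eef_rot: [0.002, -3.137, -0.002]
wrist_force: [-16.0, 1.8, 39.6]
finger_gap: 0.007
finger_force: 19.2
```

```bash
python3 -m jog '[[[0,0,0,-0.5,0,0,0],[0,0,0,-1,0,0,0],[0,0,0,-2,0,0,0],[0,0,0,-4,0,0,0],[1,0,0,-4,0,0,0],[1,0,0,-4,0,0,0],[1,0,0,-4,0,0,0],[1,0,0,0,0,0,0]]]'
python3 - <<'E'
from h import *
print(robot.get_state()['joints'].round(2))
plan((.609,-.0045,.220),z=(.574,-.014,-.819),y=(.184,.974,.129),n=7)
im,d=shot('scene','s4')
E
```

```text
time: 11.05
tool_pos: [0.4966, -0.0037, 0.2501]
eef_rot: [-0.001, 3.131, 0.002]
wrist_force: [0.2, 1.1, 0.8]
finger_gap: 0.345
finger_force: 0.0
[-0.24  0.25  0.18  1.94 -0.06  0.94  1.54]
from [ 0.4966 -0.0037  0.2501] rows 7 turn/row [-0.44 -4.91  1.84] total shift, tool axes cm [-11.21  -0.09   3.13]
0 [-1.6, -0.01, 0.45] 1 [-1.56, 0.03, 0.58] 2 [-1.5, 0.08, 0.71] 3 [-1.43, 0.12, 0.84] 4 [-1.35, 0.16, 0.96] 5 [-1.25, 0.19, 1.07] 6 [-1.15, 0.22, 1.18]
```

```bash
python3 -m jog '[[[1,-1.6,0,0.4,-0.4,-4.9,1.8],[1,-1.6,0,0.6,-0.4,-4.9,1.8],[1,-1.5,0.1,0.7,-0.4,-4.9,1.8],[1,-1.4,0.1,0.8,-0.4,-4.9,1.8],[1,-1.3,0.2,1,-0.4,-4.9,1.8],[1,-1.2,0.2,1.1,-0.4,-4.9,1.8],[1,-1.2,0.2,1.2,-0.4,-4.9,1.8],[1,0,0,0,0,0,0]]]'
python3 - <<'E'
from h import *
s=robot.get_state();print(s['joints'].round(2),s['finger_gap'])
plan((.6606,-.0058,.1464),z=(.574,-.014,-.819),y=(.184,.974,.129),n=1)
im,d=shot('scene','s5');cv2.imwrite('pics/s5c.png',cv2.resize(im[140:310,130:320],None,fx=3.5,fy=3.5,interpolation=cv2.INTER_CUBIC)[:,:,::-1])
E
```

```text
time: 11.9
tool_pos: [0.5851, -0.0089, 0.2086]
eef_rot: [0.261, 2.623, 0.033]
wrist_force: [-0.4, 0.3, 0.7]
finger_gap: 0.997
finger_force: 0.0
[-0.22  0.27  0.13  2.17  0.19  0.21  1.1 ] 0.9973863884259091
from [ 0.5851 -0.0089  0.2086] rows 1 turn/row [-1.85 -5.83  2.12] total shift, tool axes cm [-3.43  1.21  9.09]
0 [-3.43, 1.21, 9.09]
```

View pics/s5c.png

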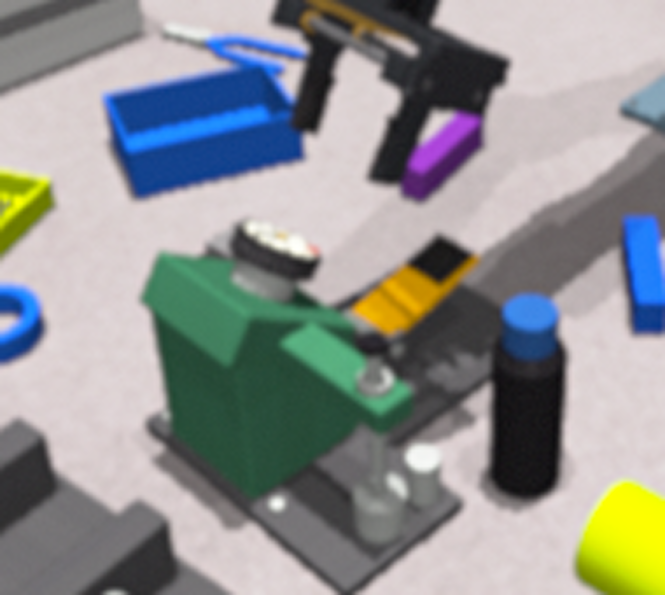

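The bezel and red mark are free, gripper is still short of its pose (j6 at its limit). Pedal is back up. I'll correct the pose and see how the arm takes it.

```bash
python3 -m jog '[[[1,-1.5,0.5,0,-0.9,-2.5,1],[1,-1.5,0.6,0.5,-0.9,-2.5,1],[1,-0.4,0.1,0.5,0,-1,0],[1,0,0,0,0,0,0]]]'
python3 - <<'E'
from h import *
s=robot.get_state();print(s['joints'].round(3),s['finger_gap'])
print(Ro.from_rotvec(s['eef_rot']).as_matrix().round(3))
plan((.6606,-.0058,.1464),z=(.574,-.014,-.819),y=(.184,.974,.129),n=1)
E
```

```text
time: 12.35
tool_pos: [0.6083, -0.0088, 0.2124]
eef_rot: [0.28, 2.557, 0.044]
wrist_force: [-0.2, -0.5, -0.2]
finger_gap: 0.997
finger_force: 0.0
[ 0.067  0.299 -0.198  2.15   0.826  0.193  0.471] 0.9974678752678016
[[-0.821  0.19   0.539]
 [ 0.209  0.978 -0.027]
 [-0.532  0.09  -0.842]]
from [ 0.6083 -0.0088  0.2124] rows 1 turn/row [-1.25 -2.17  1.  ] total shift, tool axes cm [-0.72  0.7   8.36]
0 [-0.72, 0.7, 8.36]
```

```bash
python3 -m jog '[[[1,-0.4,0.4,0.7,-0.6,-1.1,0.5],[1,-0.3,0.3,0.7,-0.6,-1.1,0.5],[1,0,0,0.8,0,0,0],[1,0,0,0.8,0,0,0],[1,0,0,0.5,0,0,0],[1,0,0,0,0,0,0]]]'
cat > chk.py <<'E'
from h import *
s=robot.get_state();print(s['joints'].round(3),round(s['finger_gap'],3))
R=Ro.from_rotvec(s['eef_rot']).as_matrix();A=np.array([.574,-.014,-.819]);print('tilt err deg',np.degrees(np.arccos(R[:,2]@A)).round(2),R.round(3).tolist())
plan((.6606,-.0058,.1464),z=A,y=R[:,1],n=1)
E
python3 chk.py
```

```text
time: 12.95
tool_pos: [0.6337, -0.0046, 0.1877]
eef_rot: [0.292, 2.519, 0.067]
wrist_force: [-0.4, -0.3, -0.4]
finger_gap: 1.006
finger_force: 0.0
[ 0.179  0.393 -0.334  2.129  1.431  0.197 -0.118] 1.006
tilt err deg nan [[-0.798, 0.193, 0.57], [0.224, 0.975, -0.017], [-0.559, 0.114, -0.821]]
from [ 0.6337 -0.0046  0.1877] rows 1 turn/row [-0.24 -0.18 -0.  ] total shift, tool axes cm [ 0.14 -0.07  4.93]
0 [0.14, -0.07, 4.93] chk.py:3: RuntimeWarning: invalid value encountered in arccos
  R=Ro.from_rotvec(s['eef_rot']).as_matrix();A=np.array([.574,-.014,-.819]);print('tilt err deg',np.degrees(np.arccos(R[:,2]@A)).round(2),R.round(3).tolist())
```

```bash
python3 -m jog '[[[1,0,0,0,0,0,-8],[1,0,0,0,0,0,-8],[1,0,0,0,0,0,-8],[1,0,0,0,0,0,-8],[1,0,0,0,0,0,-8],[1,0,0,0,0,0,-8],[1,0,0,0,0,0,-8],[1,0,0,0,0,0,-8]]]'
python3 -m jog '[[[1,0,0,0,0,0,-8],[1,0,0,0,0,0,-8],[1,0,0,0,0,0,-8],[1,0,0,0,0,0,0]]]'
python3 chk.py
```

```text
time: 13.75
tool_pos: [0.6337, -0.0044, 0.1887]
eef_rot: [-1.111, 2.324, -0.371]
wrist_force: [0.0, -0.3, 0.8]
finger_gap: 0.999
finger_force: 0.0
time: 14.15
tool_pos: [0.6339, -0.0043, 0.1887]
eef_rot: [-1.593, 2.081, -0.52]
wrist_force: [0.3, -1.0, 0.6]
finger_gap: 0.998
finger_force: 0.0
[ 0.209  0.395 -0.371  2.128  1.44   0.211  1.415] 0.998
tilt err deg nan [[-0.22, -0.79, 0.572], [-0.966, 0.256, -0.017], [-0.133, -0.556, -0.82]]
from [ 0.6339 -0.0043  0.1887] rows 1 turn/row [ 0.09 -0.2   0.  ] total shift, tool axes cm [0.12 0.21 5.  ]
0 [0.12, 0.21, 5.0] chk.py:3: RuntimeWarning: invalid value encountered in arccos
  R=Ro.from_rotvec(s['eef_rot']).as_matrix();A=np.array([.574,-.014,-.819]);print('tilt err deg',np.degrees(np.arccos(R[:,2]@A)).round(2),R.round(3).tolist())
```

```bash
python3 -m jog '[[[1,0.1,0.2,0.8,0,0,0],[1,0,0,0.8,0,0,0],[1,0,0,0.8,0,0,0],[1,0,0,0.8,0,0,0],[1,0,0,0.8,0,0,0],[1,0,0,0.6,0,0,0],[1,0,0,0.2,0,0,0],[1,0,0,0,0,0,0]]]'
python3 chk.py 2>/dev/null
```

```text
time: 14.95
tool_pos: [0.6597, -0.0053, 0.1478]
eef_rot: [-1.59, 2.083, -0.518]
wrist_force: [0.4, -0.0, -0.4]
finger_gap: 0.999
finger_force: 0.0
[ 0.227  0.514 -0.394  2.084  1.753  0.245  1.133] 0.999
tilt err deg nan [[-0.221, -0.79, 0.572], [-0.966, 0.259, -0.016], [-0.135, -0.556, -0.82]]
from [ 0.6597 -0.0053  0.1478] rows 1 turn/row [ 0.09 -0.16  0.  ] total shift, tool axes cm [ 0.05 -0.    0.17]
0 [0.05, -0.0, 0.17]
```

```bash
python3 -m jog '[[[0.8,0,0,0,0,0,0],[0.72,0,0,0,0,0,0],[0.68,0,0,0,0,0,0],[0.6,0,0,0,0,0,0],[0.5,0,0,0,0,0,0],[0.5,0,0,0,0,0,0],[0.5,0,0,0,0,0,0]]]' 20
```

```text
time: 15.65
tool_pos: [0.6604, -0.0054, 0.1487]
eef_rot: [-1.59, 2.081, -0.52]
wrist_force: [0.5, -0.1, 4.9]
finger_gap: 0.7
finger_force: 20.0
```

```bash
python3 -m jog '[[[0.5,0,0,0,0,0,4],[0.5,0,0,0,0,0,7],[0.5,0,0,0,0,0,7],[0.5,0,0,0,0,0,7],[0.5,0,0,0,0,0,7],[0.5,0,0,0,0,0,7],[0.5,0,0,0,0,0,7],[0.5,0,0,0,0,0,4]]]'
```

```text
time: 16.45
tool_pos: [0.662, -0.007, 0.1498]
eef_rot: [-0.537, 2.482, -0.196]
wrist_force: [3.9, -4.4, 6.3]
finger_gap: 0.693
finger_force: 20.0
```

```bash
python3 chk.py 2>/dev/null
```

```text
[ 0.377  0.553 -0.581  2.073  1.72   0.337  0.341] 0.693
tilt err deg nan [[-0.747, -0.333, 0.576], [-0.419, 0.908, -0.019], [-0.516, -0.256, -0.817]]
from [ 0.662  -0.007   0.1498] rows 1 turn/row [-0.32 -0.   -0.  ] total shift, tool axes cm [0.23 0.24 0.19]
0 [0.23, 0.24, 0.19]
```

```bash
python3 -m jog '[[[0.5,0,0,0,0,0,5],[0.5,0,0,0,0,0,7],[0.5,0,0,0,0,0,7],[0.5,0,0,0,0,0,7],[0.5,0,0,0,0,0,7],[0.5,0,0,0,0,0,7],[0.5,0,0,0,0,0,7],[0.5,0,0,0,0,0,5]]]'
python3 -m jog '[[[0.5,0,0,0,0,0,6],[0.5,0,0,0,0,0,7],[0.5,0,0,0,0,0,7],[0.5,0,0,0,0,0,7],[0.5,0,0,0,0,0,7],[0.5,0,0,0,0,0,6],[0.5,0,0,0,0,0,5],[0.5,0,0,0,0,0,0]]]'
python3 -m jog '[[[0.5,0,0,0,0,0,5],[0.5,0,0,0,0,0,2],[0.5,0,0,0,0,0,0],[0.5,0,0,0,0,0,0]]]'
python3 chk.py 2>/dev/null
```

```text
time: 17.25
tool_pos: [0.662, -0.0095, 0.1497]
eef_rot: [0.608, 2.461, 0.16]
wrist_force: [0.7, -8.7, 9.5]
finger_gap: 0.695
finger_force: 20.0
time: 18.05
tool_pos: [0.6606, -0.011, 0.1487]
eef_rot: [1.539, 2.09, 0.455]
wrist_force: [-7.2, -10.7, 14.0]
finger_gap: 0.692
finger_force: 20.0
time: 18.45
tool_pos: [0.6603, -0.0111, 0.1486]
eef_rot: [1.67, 2.006, 0.497]
wrist_force: [-7.9, -11.4, 13.8]
finger_gap: 0.695
finger_force: 20.0
[ 0.595  0.656 -0.869  2.064  1.715  0.512 -1.369] 0.695
tilt err deg nan [[-0.14, 0.807, 0.573], [0.982, 0.189, -0.027], [-0.13, 0.559, -0.819]]
from [ 0.6603 -0.0111  0.1486] rows 1 turn/row [-0.17  0.73  0.  ] total shift, tool axes cm [0.55 0.   0.18]
0 [0.55, 0.0, 0.18]
```

```bash
python3 -m jog '[[[0.75,0,0,0,0,0,0],[0.9,0,0,0,0,0,0],[1,0,0,0,0,0,0],[1,0.5,0,-1,0,0,0],[1,0,0,-2,0,0,0],[1,0,0,-3,0,0,0],[1,0,0,-3,0,0,0],[1,0,0,-3,0,0,0]]]'
cat > dial.py <<'E'
import sys
from h import *
im,d=shot('top',sys.argv[1]);c=robot.calibration('top')
C=np.array([.6458,-.0058,.1695]);up=np.array([.819,0,.574]);s=np.arange(-250,250)*.00016
a,b=np.meshgrid(s,-s);X=C+a[...,None]*np.array([0,-1,0])+b[...,None]*up;Xc=X@np.array(c['R']).T+c['t']
u=Xc[...,0]/Xc[...,2]*c['fx']+c['cx'];v=Xc[...,1]/Xc[...,2]*c['fy']+c['cy']
o=cv2.remap(im,u.astype(np.float32),v.astype(np.float32),cv2.INTER_CUBIC)
cv2.imwrite('pics/'+sys.argv[1]+'d.png',o[:,:,::-1])
E
python3 dial.py t6
```

```text
time: 19.25
tool_pos: [0.589, 0.0031, 0.2465]
eef_rot: [1.665, 2.017, 0.507]
wrist_force: [-0.8, -0.8, 0.8]
finger_gap: 0.999
finger_force: 0.0
```

View pics/t6d.png

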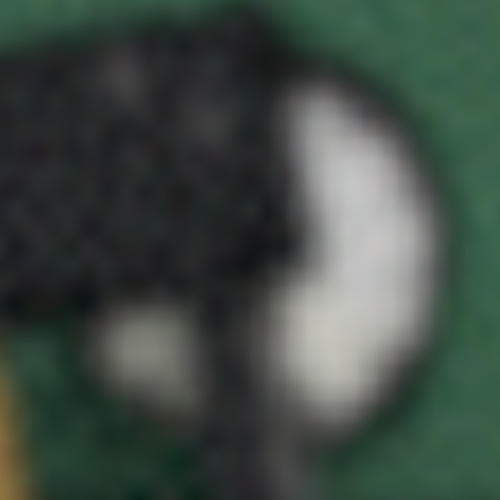

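The gripper still hides the needle and mark (only the dial's right part, at (380,250), shows). I'll back off further and measure numerically.

```bash
python3 -m jog '[[[1,0,0,-4,0,0,0],[1,0,0,-4,0,0,0],[1,0,0,-4,0,0,0],[1,0,0,-3,0,0,0],[1,0,0,0,0,0,0]]]'
cat >> dial.py <<'E'
def ana(o):
    hsv=cv2.cvtColor(o,cv2.COLOR_RGB2HSV).astype(int);g=cv2.cvtColor(o,cv2.COLOR_RGB2GRAY).astype(float)
    y,x=np.mgrid[:500,:500];hub=(np.array([201,207])*1.25)
    disc=np.hypot(x-254,y-254)<185
    hb=disc&(hsv[...,0]>10)&(hsv[...,0]<28)&(hsv[...,1]>60)&(np.hypot(x-250,y-258)<60)
    red=disc&((hsv[...,0]<8)|(hsv[...,0]>170))&(hsv[...,1]>70)
    print('hub',x[hb].mean(),y[hb].mean(),hb.sum(),'red',red.sum())
    cx,cy=x[hb].mean(),y[hb].mean()
    w=hsv[...,1]*red;rx,ry=(x*w).sum()/w.sum(),(y*w).sum()/w.sum();print('red px',rx.round(),ry.round(),'angle',np.degrees(np.arctan2(cx-rx,cy-ry)).round(1))
    for r0,r1 in((40,80),(80,110),(110,140)):
        th=np.radians(np.arange(-180,180,1));p=[np.mean([g[int(cy-r*np.cos(t)),int(cx-r*np.sin(t))] for r in range(r0,r1,3)]) for t in th]
        p=np.array(p);k=p.argmin();i=(np.arange(k-12,k+13))%360;ww=np.clip(np.median(p)-p[i]-15,0,None);print('needle',r0,p.min().round(),np.median(p).round(),((np.arange(-12,13)*ww).sum()/ww.sum()+k-180).round(1))
ana(o)
E
python3 dial.py t7; python3 - <<'E'
import sys,builtins
src=open('dial.py').read().replace("im,d=shot('top',sys.argv[1])","im=np.load('pics/t0.npz')['im']").replace("cv2.imwrite('pics/'+sys.argv[1]+'d.png'","(lambda *a:0)('x'")
exec(src)
E
```

```text
time: 19.8
tool_pos: [0.5325, -0.0031, 0.3202]
eef_rot: [1.682, 2.021, 0.483]
wrist_force: [1.2, -0.8, -0.1]
finger_gap: 0.999
finger_force: 0.0
hub nan nan 0 red 1781
red px 275.0 93.0 angle nan
hub 251.3992583436341 261.7033374536465 809 red 1913
red px 169.0 392.0 angle 147.7
needle 40 132.0 182.0 -7.0
needle 80 138.0 186.0 -6.9
needle 110 143.0 182.0 -5.3dial.py:15: RuntimeWarning: Mean of empty slice.
  print('hub',x[hb].mean(),y[hb].mean(),hb.sum(),'red',red.sum())
  ret = ret.dtype.type(ret / rcount)
dial.py:16: RuntimeWarning: Mean of empty slice.
  cx,cy=x[hb].mean(),y[hb].mean()
Traceback (most recent call last):
  File "dial.py", line 21, in <module>
    ana(o)
    ~~~^^^
  File "dial.py", line 19, in ana
    th=np.radians(np.arange(-180,180,1));p=[np.mean([g[int(cy-r*np.cos(t)),int(cx-r*np.sin(t))] for r in range(r0,r1,3)]) for t in th]
                                                       ~~~^^^^^^^^^^^^^^^^
ValueError: cannot convert float NaN to integer
```

```bash
python3 -m jog '[[[1,0,0,-4,0,0,0],[1,0,0,-4,0,0,0],[1,0,0,-3,0,0,0],[1,0,0,0,0,0,0]]]'
python3 dial.py t8
```

```text
time: 20.25
tool_pos: [0.4923, -0.012, 0.3687]
eef_rot: [1.705, 2.02, 0.435]
wrist_force: [0.4, -0.2, 0.6]
finger_gap: 1.004
finger_force: 0.0
hub 251.07241379310344 261.7494252873563 870 red 1774
red px 276.0 92.0 angle -8.5
needle 40 134.0 184.0 -9.0
needle 80 143.0 189.0 -7.1
needle 110 129.0 186.0 -6.4
```

View pics/t8d.png

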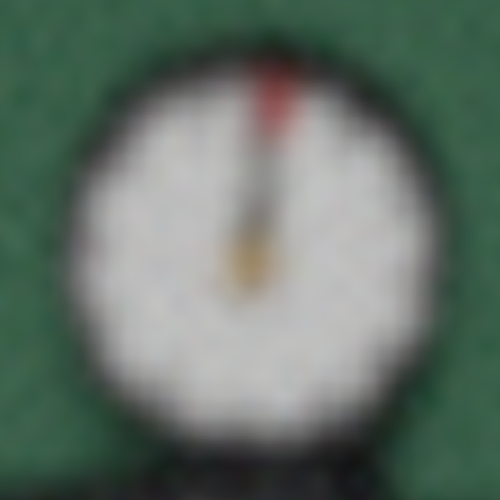

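The red mark (276,92) stands at the needle's tip, the needle running from hub (251,262) up through (264,150); about 2–3° between them. One numeric check with the earlier pictures, in which the needle was uncovered.

```bash
python3 - <<'E'
src=open('dial.py').read().split('def ana')[0].replace("import sys","import sys\nimport numpy as np").replace("im,d=shot('top',sys.argv[1])","").replace("o=cv2.remap","o=lambda im:cv2.remap")
src='\n'.join(l for l in src.split('\n') if not l.startswith('cv2.imwrite'));exec(src)
N=[o(np.load(f'pics/{f}.npz')['im']).astype(float) for f in('t0','t1','t3')]
print(robot.get_state()['time'])
A=np.mean(N,0);B=np.mean([o(robot.camera('top')[0]).astype(float) for _ in range(6)],0)
x=np.arange(215,315)
for y in range(80,215,12):
    g=A[y-4:y+5,215:315].mean(2).mean(0);w=np.clip(np.median(g)-g-12,0,None);r=(B[y-4:y+5,215:315,0]-B[y-4:y+5,215:315,1]).mean(0);wr=np.clip(r-25,0,None)
    print(y,'needle',((x*w).sum()/max(w.sum(),1e-6)).round(1),w.max().round(),'red',((x*wr).sum()/max(wr.sum(),1e-6)).round(1),wr.max().round())
E
```

```text
Traceback (most recent call last):
SyntaxError: invalid syntax
```

```bash
python3 - <<'E'
src=open('dial.py').read().split('def ana')[0].replace("im,d=shot('top',sys.argv[1]);","").replace("o=cv2.remap","o=lambda im:cv2.remap")
exec('\n'.join(l for l in src.split('\n') if not l.startswith('cv2.imwrite')))
N=[o(np.load(f'pics/{f}.npz')['im']).astype(float) for f in('t0','t1','t3')]
A=np.mean(N,0);B=np.mean([o(robot.camera('top')[0]).astype(float) for _ in range(6)],0)
x=np.arange(215,315)
for y in range(80,215,12):
    g=A[y-4:y+5,215:315].mean(2).mean(0);w=np.clip(np.median(g)-g-12,0,None);r=(B[y-4:y+5,215:315,0]-B[y-4:y+5,215:315,1]).mean(0);wr=np.clip(r-25,0,None)
    print(y,'needle',((x*w).sum()/max(w.sum(),1e-6)).round(1),w.max().round(),'red',((x*wr).sum()/max(wr.sum(),1e-6)).round(1),wr.max().round())
E
```

```text
80 needle 310.9 10.0 red 275.3 18.0
92 needle 312.6 4.0 red 275.8 27.0
104 needle 0.0 0.0 red 275.8 29.0
116 needle 262.5 10.0 red 275.9 24.0
128 needle 262.0 14.0 red 275.5 12.0
140 needle 262.0 17.0 red 0.0 0.0
152 needle 262.2 19.0 red 0.0 0.0
164 needle 262.0 19.0 red 0.0 0.0
176 needle 261.0 19.0 red 0.0 0.0
188 needle 259.6 21.0 red 0.0 0.0
200 needle 258.1 23.0 red 0.0 0.0
212 needle 256.7 24.0 red 0.0 0.0
```

Mark is ~2 mm clockwise of the needle tip (x 275.8 vs 263): inside tolerance but thin. I'll regrasp and turn back about 4°.

```bash
python3 - <<'E'
from h import *
A=np.array([.574,-.014,-.819]);g=np.array([.6606,-.0058,.1478])
s=robot.get_state();R=Ro.from_rotvec(s['eef_rot']).as_matrix();print(s['joints'].round(2),s['time'])
plan(g-.05*A,z=A,y=(.807,.189,.559))
E
```

```text
[ 1.05 -0.21 -1.01  2.16 -0.26  0.54  0.35] 20.6
from [ 0.492  -0.0107  0.365 ] rows 6 turn/row [-0.57  0.2  -0.04] total shift, tool axes cm [ 1.09  2.81 22.31]
0 [0.18, 0.47, 3.72] 1 [0.17, 0.43, 3.72] 2 [0.15, 0.4, 3.73] 3 [0.14, 0.36, 3.73] 4 [0.13, 0.32, 3.74] 5 [0.11, 0.28, 3.74]
```

```bash
python3 -m jog '[[[1,0.2,0.5,3.7,-0.6,0.2,0],[1,0.2,0.4,3.7,-0.6,0.2,0],[1,0.2,0.4,3.7,-0.6,0.2,0],[1,0.1,0.4,3.7,-0.6,0.2,0],[1,0.1,0.3,3.7,-0.6,0.2,0],[1,0.1,0.2,3,-0.6,0.2,0],[1,0,0,0,0,0,0],[1,0,0,0,0,0,0]]]'
python3 chk.py 2>/dev/null
```

```text
time: 21.4
tool_pos: [0.5729, -0.0189, 0.2477]
eef_rot: [1.703, 2.018, 0.455]
wrist_force: [0.2, 0.4, 0.5]
finger_gap: 0.999
finger_force: 0.0
[ 0.712  0.285 -0.912  2.17   1.024  0.385 -0.837] 0.999
tilt err deg 2.5 [[-0.13, 0.831, 0.54], [0.983, 0.18, -0.041], [-0.132, 0.526, -0.84]]
from [ 0.5729 -0.0189  0.2477] rows 1 turn/row [-2.53  1.13  0.02] total shift, tool axes cm [ 1.49  2.2  13.2 ]
0 [1.49, 2.2, 13.2]
```

```bash
python3 -m jog '[[[1,0.3,0.4,1.3,-0.5,0.2,0],[1,0.3,0.4,1.3,-0.5,0.2,0],[1,0.3,0.4,1.3,-0.5,0.2,0],[1,0.3,0.4,1.3,-0.5,0.2,0],[1,0.3,0.3,1.3,-0.5,0.2,0],[1,0,0.2,1.3,0,0.1,0],[1,0,0,0,0,0,0],[1,0,0,0,0,0,0]]]'
python3 chk.py 2>/dev/null
```

```text
time: 22.2
tool_pos: [0.6322, -0.0047, 0.1946]
eef_rot: [1.679, 2.001, 0.513]
wrist_force: [-0.4, -0.9, 0.0]
finger_gap: 1.0
finger_force: 0.0
[ 0.491  0.451 -0.714  2.117  1.495  0.352 -1.276] 1.0
tilt err deg nan [[-0.137, 0.806, 0.576], [0.984, 0.179, -0.018], [-0.118, 0.564, -0.817]]
from [ 0.6322 -0.0047  0.1946] rows 1 turn/row [ 0.13  0.23 -0.  ] total shift, tool axes cm [ 0.07 -0.45  5.58]
0 [0.07, -0.45, 5.58]
```

```bash
python3 -m jog '[[[1,0.1,-0.2,0.8,0,0,0],[1,0,-0.2,0.8,0,0,0],[1,0,0,0.8,0,0,0],[1,0,0,0.8,0,0,0],[1,0,0,0.8,0,0,0],[1,0,0,0.8,0,0,0],[1,0,0,0.6,0,0,0],[1,0,0,0,0,0,0]]]'
python3 chk.py 2>/dev/null
```

```text
time: 23.0
tool_pos: [0.66, -0.005, 0.1461]
eef_rot: [1.679, 2.003, 0.512]
wrist_force: [-0.1, -0.1, -0.6]
finger_gap: 1.004
finger_force: 0.0
[ 0.453  0.588 -0.684  2.073  1.733  0.394 -1.465] 1.004
tilt err deg nan [[-0.138, 0.807, 0.575], [0.983, 0.18, -0.017], [-0.118, 0.563, -0.818]]
from [ 0.66   -0.005   0.1461] rows 1 turn/row [ 0.02  0.19 -0.  ] total shift, tool axes cm [-0.09  0.05  0.02]
0 [-0.09, 0.05, 0.02]
```

```bash
python3 -m jog '[[[0.8,0,0,0,0,0,0],[0.72,0,0,0,0,0,0],[0.68,0,0,0,0,0,0],[0.5,0,0,0,0,0,0],[0.5,0,0,0,0,0,0],[0.5,0,0,0,0,0,0]]]' 20
python3 -m jog '[[[0.5,0,0,0,0,0,-1],[0.5,0,0,0,0,0,-1.5],[0.5,0,0,0,0,0,-1.5],[0.5,0,0,0,0,0,0],[0.5,0,0,0,0,0,0],[0.5,0,0,0,0,0,0]]]'
python3 -m jog '[[[0.75,0,0,0,0,0,0],[0.9,0,0,0,0,0,0],[1,0,0,0,0,0,0],[1,0,0,0,0,0,0],[1,0,0,-1,0,0,0],[1,0,0,-2,0,0,0],[1,0,0,-2,0,0,0],[1,0,0,-2,0,0,0]]]'
python3 -m jog '[[[1,0,0,-3,0,0,0],[1,0,0,-3,0,0,0],[1,0,0,-4,0,0,0],[1,0,0,-4,0,0,0],[1,0,0,-4,0,0,0],[1,0,0,-4,0,0,0],[1,0,0,0,0,0,0],[1,0,0,0,0,0,0]]]'
python3 - <<'E'
src=open('dial.py').read().split('def ana')[0].replace("im,d=shot('top',sys.argv[1]);","").replace("o=cv2.remap","o=lambda im:cv2.remap")
exec('\n'.join(l for l in src.split('\n') if not l.startswith('cv2.imwrite')))
I=[robot.camera('top')[0] for _ in range(6)];cv2.imwrite('pics/t9.png',I[0][:,:,::-1])
B=np.mean([o(i).astype(float) for i in I],0);x=np.arange(215,315)
for y in range(80,215,12):
    g=B[y-4:y+5,215:315].mean(2).mean(0);w=np.clip(np.median(g)-g-12,0,None);r=(B[y-4:y+5,215:315,0]-B[y-4:y+5,215:315,1]).mean(0);wr=np.clip(r-25,0,None)
    print(y,'needle',((x*w).sum()/max(w.sum(),1e-6)).round(1),w.max().round(),'red',((x*wr).sum()/max(wr.sum(),1e-6)).round(1),wr.max().round())
# end state: bystanders vs start (top view depth where unchanged), chock
W0=world('top',np.load('pics/t0.npz')['d']);d=robot.camera('top')[1];W=world('top',d)
for n,(x0,x1,y0,y1,h) in dict(can=(180,212,155,190,.13),batt=(282,312,158,195,.045),sock=(195,216,145,162,.03),drill=(75,156,112,155,.1)).items():
    f=lambda w:np.array([np.median(q,0) for q in [w[y0:y1,x0:x1][(w[y0:y1,x0:x1,2]>h)&(w[y0:y1,x0:x1,2]<.22)]]]).round(3).tolist()
    print(n,f(W0),f(W))
P=W[170:210,235:262].reshape(-1,3);print('pedal max z',np.percentile(P[:,2],99))
E
```

```text
time: 23.6
tool_pos: [0.66, -0.0047, 0.147]
eef_rot: [1.677, 2.003, 0.512]
wrist_force: [-1.9, -0.1, 1.8]
finger_gap: 0.694
finger_force: 20.0
time: 24.2
tool_pos: [0.6598, -0.0047, 0.1468]
eef_rot: [1.601, 2.054, 0.487]
wrist_force: [-4.4, -0.7, 4.8]
finger_gap: 0.695
finger_force: 20.0
time: 25.0
tool_pos: [0.6191, -0.0034, 0.2043]
eef_rot: [1.602, 2.054, 0.487]
wrist_force: [-0.8, 0.1, -0.5]
finger_gap: 0.998
finger_force: 0.0
time: 25.8
tool_pos: [0.5296, -0.0117, 0.3287]
eef_rot: [1.62, 2.045, 0.466]
wrist_force: [-0.0, 0.0, -0.1]
finger_gap: 0.998
finger_force: 0.0
80 needle 0.0 0.0 red 263.3 22.0
92 needle 264.8 9.0 red 263.1 30.0
104 needle 262.4 19.0 red 262.5 28.0
116 needle 261.2 25.0 red 261.7 18.0
128 needle 261.0 27.0 red 260.5 5.0
140 needle 261.1 24.0 red 0.0 0.0
152 needle 260.9 20.0 red 0.0 0.0
164 needle 261.1 18.0 red 0.0 0.0
176 needle 260.8 17.0 red 0.0 0.0
188 needle 259.6 18.0 red 0.0 0.0
200 needle 258.7 21.0 red 0.0 0.0
212 needle 258.4 22.0 red 0.0 0.0
can [[0.566, 0.152, 0.15]] [[0.566, 0.152, 0.149]]
batt [[0.565, -0.161, 0.057]] [[0.564, -0.16, 0.057]]
sock [[0.645, 0.12, 0.045]] [[0.645, 0.12, 0.045]]
drill [[0.682, 0.374, 0.188]] [[0.682, 0.374, 0.188]]
pedal max z 0.6349169988988239
```

```bash
python3 -c "
from bench import robot
print(robot.job_done())"
```

```text
the job is handed in; nothing more can be done
None
```

I've handed the job in; the call returned no verdict. The chock lies in the yellow bin, the pedal was pressed to its stop and let up, and the red zero mark measured within about 0.2 mm sideways of the needle tip; the can, battery, socket and drill had not moved (roll and bit tray not re-measured).

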